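Charge the stopper magazine

ROBOT

A 7-joint arm with a two-finger parallel gripper is mounted at the origin on a cart in front of the work surface, level with it; the furniture and walls round the work are solid. World frame = base frame: x ahead of the robot, y to its left, z up, the work surface at z = 0. Lengths are in m, angles in rad, forces in N, time in s.
With the tool pointing down it reaches from about 0.4 to 0.875 m from the base axis. Payload 19.3 kg.
Tool frame: the origin (TCP) lies at the centre of the arm's flange, where the gripper is bolted on; the fingertips stand 173 mm ahead of it and the grasp point (between the pads) lies 155 mm ahead of it; z points along the fingers, y is the line along which they close (so a half turn about z gives the same grasp; the last joint's range is limited). The gripper opens to 85 mm and grips with 20 to 120 N. Pads are 22 mm wide; open, the fingers measure 114 mm over their backs; the gripper's body (76 mm by 85 mm) begins 54 mm behind the grasp point. The pads swing forward as they close: fully open they stand 13 mm farther back than shut.
Start: joints at [-1.229, 0.521, -0.036, 1.599, 0.021, 1.021, -0.113], TCP at [0.25, 0.573, 0.405] pointing down, gripper open.
Joint ranges: [-2.91, 2.91], [-0.3, 2.13], [-1.5, 1.42], [0.17, 2.43], [-1.26, 4.41], [0.16, 1.93], [-2.52, 2.52]. Speed limits (rad/s): [1.89, 1.89, 2.39, 2.39, 3.01, 3.01, 3.01].

INTERFACE

Orientations are given as [roll, pitch, yaw] about the fixed x, y, z axes, in that order (R = Rz(yaw) Ry(pitch) Rx(roll)).
In Python, from workcell import bot, imaging, job gives the robot as it stands.
- The arm moves only by the tool carry_out, never from a script. Its argument "targets" is a list of rows, each a list of 3 entries, a list of its own where there are three numbers: the shift along the tool's x, y, z in units of 0.25 m (1.0 is 0.25 m), then the turn, a rotation vector about the tool's x, y, z in units of 180 degrees (1.0 is 180 degrees), then the opening, from 0 (shut) to 1 (fully open). In form: [[[tx, ty, tz], [wx, wy, wz], jaw], ...]. A call has 1 to 8 rows; each row shifts and turns the commanded pose from where the row before left it, along the tool's axes as they then stand; what a row does not reach is not made up. A row lasts 1/8 s, in which the tool goes at most 62.5 mm and 10.7 degrees, less where a joint would pass 70% of its speed; a pose out of reach is approached as far as the arm can. A call with a number of a shift or a turn outside -1 to 1 is refused whole. A call with a gripper value outside its range is refused whole. The fingers move at their own pace and stop on an object; "force" is the grip in N (left out, the last holds). Time passes only in rows, so rows that do not move let the fingers close. It gives the time, the measured TCP pose, the force and the opening at its end, in the units of the state.
- bot.observe(): the state, without advancing time (a new reading comes with each control period).
- imaging.grab_frame(name): name is "side" or "top" or "wrist"; returns a dict with "pixels" (400x640x3 uint8, red, green, blue), "mtx" (3x3 intrinsics, pixels), "cam_to_world" (4x4, takes a point from camera to world coordinates); the wrist camera has in their place "mount" (4x4, takes a point from camera to tool coordinates, whose origin is the TCP and whose axes are the flange's). Camera axes: x right, y down, z forward; pixel columns grow to the right and rows downward; lengths in m; the calibration is good to about 2 mm. The wrist camera is an equidistant fisheye: a pixel r from the principal point sees the ray r / f radians off the axis. A picture is of the moment at which its call begins: read the wrist's pose just before it. There is no depth.
- job.job_done(): hands the job in, once; it reports no verdict.
The state is a dict: "clock": time; "qpos": joint angles; "qd": joint speeds; "joint_efforts": joint torques, N m; "position": TCP position; "tool_rot": TCP orientation; "force": force on the tool from outside, world axes, zero at the start; "moment": the same for the moment, N m; "grip_width": finger opening in m.
Only numpy, scipy, OpenCV 4.12 (cv2) and the standard library are available. Lean on these libraries where they do the work, as an engineer would, in place of code of your own. Each camera call takes 0.05 s, during which the arm holds its last target. There are 200 camera calls.

TASK

Charge the stopper magazine: push the three big rubber stoppers that stand on its steel feed tray, one at a time, through the narrow throat and on into the single-file track, until all three stand upright in a row between the sprung latch and the white end stop and the latch has swung fully shut behind the last one. Only push them with the fingertips, never pick one up or tip one over, and leave the small stopper, the beaker and the ball pen beside the magazine where they are.

Things in the scene. Friction and masses are not known exactly. Their poses are not given: they have to be found in the camera images.
- magazine: stopper magazine, fixed: a stainless feed tray that funnels into a straight track. Origin at its underside, x axis = feed direction (tray to end stop), z up. In its frame, mm: flat floor at z = 8; all rims, guides and rails end at z = 16, so fingertips held 9 to 16 above the floor pass over them and still push a stopper. Tray inside: x -114 to -16, y -80 to 80
- throat (a point): middle of the throat on the floor, at (50, 0, 8) mm in the magazine's frame, same axes. The guides on each side lead here in two straight pieces (mm): (-16, 80) to (13, 34) to (50, 17.5), mirrored at negative y; from here on the track is 35 mm wide
- end_stop (a point): foot of the white end stop's face on the track's centre line, at (176, 0, 8) mm in the magazine's frame; the stop is 22 mm high, 58 mm wide. The track holds exactly three stoppers: packed against the stop, the last one's centre is at magazine x = 98 mm, and the latch can shut behind it from about x = 96 mm on
- latch_tip (a point): rolled tip of the latch, at (79, 4) mm in the magazine's frame while shut; its top is 7.5 mm above the floor, so fingertips at pushing height pass over it
- latch (a joint): sprung latch, a bronze leaf 29 mm long on an upright pivot in the track's left rail at magazine (56, 21) mm. 0 = shut, slanting across the track in the feed direction; a passing stopper swings it aside, up to 0.59 rad, into the rail; a light spring (0.3 to 0.7 N at the tip) shuts it behind the stopper, and it then blocks the way back
- stopper_a: one of three alike red-brown rubber stoppers on the feed tray, tapered, 31 mm across the foot, 30 mm tall, 24 g (may vary by a third), standing on its wide end with the narrow end (about 25 mm) up, at least 40 mm between centres from its neighbours at the start. Origin: centre of its underside
- stopper_b: one of three alike red-brown rubber stoppers on the feed tray, tapered, 31 mm across the foot, 30 mm tall, 24 g (may vary by a third), standing on its wide end with the narrow end (about 25 mm) up, at least 40 mm between centres from its neighbours at the start. Origin: centre of its underside
- stopper_c: one of three alike red-brown rubber stoppers on the feed tray, tapered, 31 mm across the foot, 30 mm tall, 24 g (may vary by a third), standing on its wide end with the narrow end (about 25 mm) up, at least 40 mm between centres from its neighbours at the start. Origin: centre of its underside
- small_stopper: a smaller rubber stopper, 26 mm across, 28 mm tall, standing on the worktop beside the funnel; not part of the job. Origin: centre of its underside
- beaker: small glass beaker, 52 mm across, 68 mm tall, standing beside the track; leave it. Origin: centre of its underside
- pen: ball pen 138 mm long lying on the worktop on the other side of the track, 10 mm high; leave it. Origin: centre of its underside
Things that resemble listed ones, but are neither listed nor needed, are in the scene too. Leave any purple look-alike of the stopper_a alone.

How it is judged:
On the way, in this order (a step that is already met when the one before it is completed fails the run):
1. one stopper is past the latch in the track (((x of stopper_a in the frame of magazine between 0.094 and 0.17 m and y of stopper_a in the frame of magazine between -0.006 and 0.006 m and z of stopper_a in the frame of magazine below 0.012 m) or (x of stopper_b in the frame of magazine between 0.094 and 0.17 m and y of stopper_b in the frame of magazine between -0.006 and 0.006 m and z of stopper_b in the frame of magazine below 0.012 m) or (x of stopper_c in the frame of magazine between 0.094 and 0.17 m and y of stopper_c in the frame of magazine between -0.006 and 0.006 m and z of stopper_c in the frame of magazine below 0.012 m))), for 0.1 s.
2. two stoppers are past the latch in the track ((((x of stopper_a in the frame of magazine between 0.094 and 0.17 m and y of stopper_a in the frame of magazine between -0.006 and 0.006 m and z of stopper_a in the frame of magazine below 0.012 m) and (x of stopper_b in the frame of magazine between 0.094 and 0.17 m and y of stopper_b in the frame of magazine between -0.006 and 0.006 m and z of stopper_b in the frame of magazine below 0.012 m)) or ((x of stopper_a in the frame of magazine between 0.094 and 0.17 m and y of stopper_a in the frame of magazine between -0.006 and 0.006 m and z of stopper_a in the frame of magazine below 0.012 m) and (x of stopper_c in the frame of magazine between 0.094 and 0.17 m and y of stopper_c in the frame of magazine between -0.006 and 0.006 m and z of stopper_c in the frame of magazine below 0.012 m)) or ((x of stopper_b in the frame of magazine between 0.094 and 0.17 m and y of stopper_b in the frame of magazine between -0.006 and 0.006 m and z of stopper_b in the frame of magazine below 0.012 m) and (x of stopper_c in the frame of magazine between 0.094 and 0.17 m and y of stopper_c in the frame of magazine between -0.006 and 0.006 m and z of stopper_c in the frame of magazine below 0.012 m)))), for 0.1 s.
3. all three stoppers are past the latch in the track (x of stopper_a in the frame of magazine between 0.094 and 0.17 m and y of stopper_a in the frame of magazine between -0.006 and 0.006 m and z of each of stopper_a, stopper_b, stopper_c in the frame of magazine below 0.012 m and x of stopper_b in the frame of magazine between 0.094 and 0.17 m and y of stopper_b in the frame of magazine between -0.006 and 0.006 m and x of stopper_c in the frame of magazine between 0.094 and 0.17 m and y of stopper_c in the frame of magazine between -0.006 and 0.006 m), for 0.1 s.
At the end, for the whole second after the job is handed in: all three stoppers stand upright (within 0.15 rad) and at rest on the track floor between latch and end stop (origins at magazine x over 94 mm, within 6 mm of the track's centre line), and the latch is shut behind them (under 0.08 rad) (all of step 3 and value of joint latch below 0.08 rad and angle between each of stopper_a, stopper_b, stopper_c's own z axis and vertical below 0.15 rad and linear speed of each of stopper_a, stopper_b, stopper_c below 0.02 m/s); the robot touches nothing.
It fails at once if a stopper was lifted off the floor of the magazine (10 mm or more) (height (world z) of any of stopper_a, stopper_b, stopper_c above 0.018 m).
It fails at once if a stopper was tipped over (angle between any of stopper_a, stopper_b, stopper_c's own z axis and vertical above 0.5 rad).
It fails at once if the small stopper, the beaker or the pen was disturbed (moved over 20 mm) (distance of any of small_stopper, beaker, pen from where it was at the start of the episode above 0.02 m).
It also fails if it takes over 61 s, if anything falls off the work surface, if the arm or the gripper's body presses on something with over 40 N, if the wrist force passes 120 N, or if a joint passes its speed limit or range.

## Working session

There is one attempt and no reset: what is moved stays moved. The work goes in short steps, Python scripts to look and compute and a tool call to move; the robot and the scene stay as the last step left them, time stands still between calls to the robot, and variables do not carry over. Pictures are saved under pics/ and viewed, on a budget of 10 in all, crops included, one or two more only if the job needs it, and the job is handed in when it is done.

Besides the shell and the picture viewer there is one more tool, called after ">>>" as name(argument=value, ...) on one line, values as JSON. carry_out: Moves the arm, as the interface text tells. Its arguments: {"type":"object","properties":{"targets":{"type":"array"},"force":{"type":"number"}},"required":["targets"]}

```bash
mkdir -p pics; python3 - <<'E'
from workcell import bot, imaging, job
import cv2, numpy as np
print(bot.observe())
for n in ["top","side"]:
    f=imaging.grab_frame(n); cv2.imwrite(f"pics/{n}0.png",f["pixels"][...,::-1]); print(n,f["mtx"].tolist(),f["cam_to_world"].round(4).tolist())
E
```

```text
{'clock': 0.0, 'qpos': array([-1.22919518,  0.52201501, -0.03631462,  1.60001046,  0.02120079,
        1.02110454, -0.11283235]), 'qd': array([-0.0004524 ,  0.00120915, -0.00081762, -0.00225086, -0.00095641,
        0.00049785, -0.00043489]), 'joint_efforts': array([ 1.80299146e-03, -9.27112269e+01,  1.98093005e+00, -3.69923294e+01,
        1.79031532e-02,  8.34442209e-03,  6.70272311e-05]), 'position': array([0.25013242, 0.57260682, 0.40412426]), 'tool_rot': array([-3.14044381e+00,  8.98986853e-05,  2.72973862e+00]), 'force': array([ 0.61371332, -0.35692708,  0.63553297]), 'moment': array([-0.05393578,  0.05004548,  0.02009234]), 'grip_width': 0.08519955215282544}
top [[511.9221075860401, 0.0, 317.4223813211487], [0.0, 511.9221075860401, 196.65188892829147], [0.0, 0.0, 1.0]] [[-0.0148, -0.9842, 0.1764, 0.4113], [-0.9998, 0.0168, 0.0101, -0.0265], [-0.0129, -0.1762, -0.9843, 1.0093], [0.0, 0.0, 0.0, 1.0]]
side [[477.2303743149831, 0.0, 322.87593188128], [0.0, 477.2303743149831, 196.72324159625074], [0.0, 0.0, 1.0]] [[-0.9999, -0.0063, -0.0126, 0.5853], [0.0093, 0.3779, -0.9258, 0.8838], [0.0106, -0.9258, -0.3778, 0.404], [0.0, 0.0, 0.0, 1.0]]
```

View pics/top0.png

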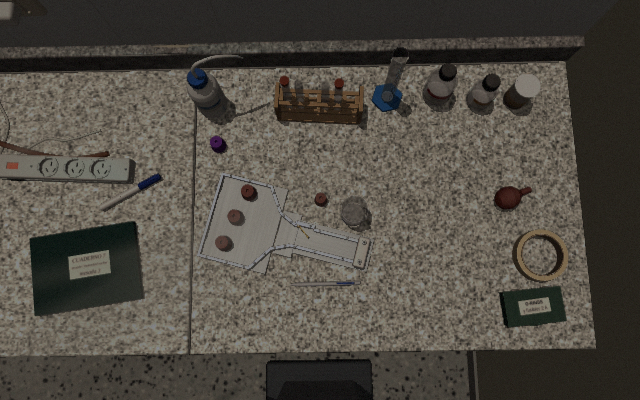

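View pics/side0.png

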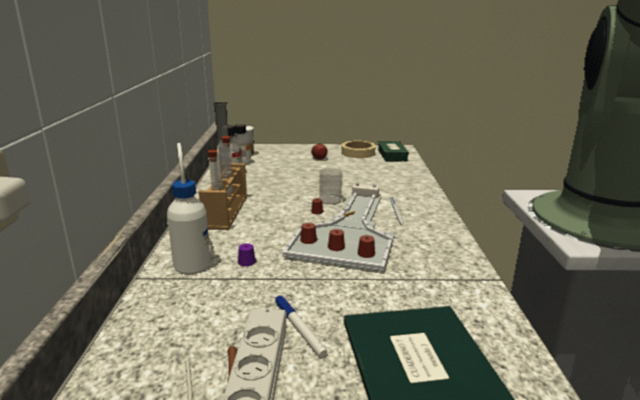

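The top view shows the magazine at cols 198-370, with the feed going right and slightly down. The stoppers are at (248,191), (235,216) and (223,242), the small stopper at (320,199), the beaker at (353,211) and the pen at (325,283). Next I'll zoom in on the magazine.

```bash
cat > h.py <<'E'
import numpy as np, cv2
from workcell import bot, imaging
from scipy.spatial.transform import Rotation as Ro
def cast(f,uv,z):
    uv=np.atleast_2d(np.array(uv,float)); K=f["mtx"];T=f["cam_to_world"]
    d=np.c_[(uv-K[:2,2])/[K[0,0],K[1,1]],np.ones(len(uv))]@T[:3,:3].T
    return T[:3,3]+d*((z-T[2,3])/d[:,2])[:,None]
def proj(f,P):
    P=np.atleast_2d(P);T=f["cam_to_world"];c=(P-T[:3,3])@T[:3,:3]
    return c[:,:2]/c[:,2:]*[f["mtx"][0,0],f["mtx"][1,1]]+f["mtx"][:2,2]
def red(f):
    hsv=cv2.cvtColor(f["pixels"],cv2.COLOR_RGB2HSV)
    m=(((hsv[...,0]<12)|(hsv[...,0]>168))&(hsv[...,1]>75)&(hsv[...,2]>30)).astype(np.uint8)
    n,l,s,c=cv2.connectedComponentsWithStats(m)
    return [(c[i].round(1).tolist(),int(s[i,4]),s[i,:4].tolist()) for i in range(1,n) if s[i,4]>25]
E
python3 - <<'E'
from h import *
f=imaging.grab_frame("top")
c=f["pixels"][165:295,190:380,::-1]
cv2.imwrite("pics/z.png",cv2.resize(np.clip(c*1.4,0,255).astype(np.uint8),None,fx=4.2,fy=4.2,interpolation=cv2.INTER_CUBIC))
for r in red(f): print(r, cast(f,r[0],.03)[0].round(4))
E
```

```text
([283.8, 80.4], 80, [279, 76, 10, 13]) [0.8274 0.0482 0.03  ]
([338.6, 82.9], 84, [334, 78, 10, 12]) [ 0.8198 -0.0627  0.03  ]
([436.3, 95.3], 52, [427, 88, 21, 12]) [ 0.7895 -0.2583  0.03  ]
([22.3, 149.2], 167, [0, 141, 60, 15]) [0.6928 0.5699 0.03  ]
([98.1, 154.4], 76, [84, 152, 25, 5]) [0.6793 0.4174 0.03  ]
([11.8, 165.3], 73, [6, 162, 12, 7]) [0.6602 0.588  0.03  ]
([246.9, 190.9], 134, [241, 185, 13, 14]) [0.6005 0.121  0.03  ]
([510.8, 195.8], 504, [496, 186, 36, 23]) [ 0.582  -0.3906  0.03  ]
([319.9, 198.2], 103, [314, 193, 12, 13]) [ 0.5836 -0.0212  0.03  ]
([233.5, 215.4], 114, [228, 210, 12, 12]) [0.5527 0.1465 0.03  ]
([221.2, 242.2], 112, [215, 236, 13, 13]) [0.5012 0.1694 0.03  ]
```

View pics/z.png

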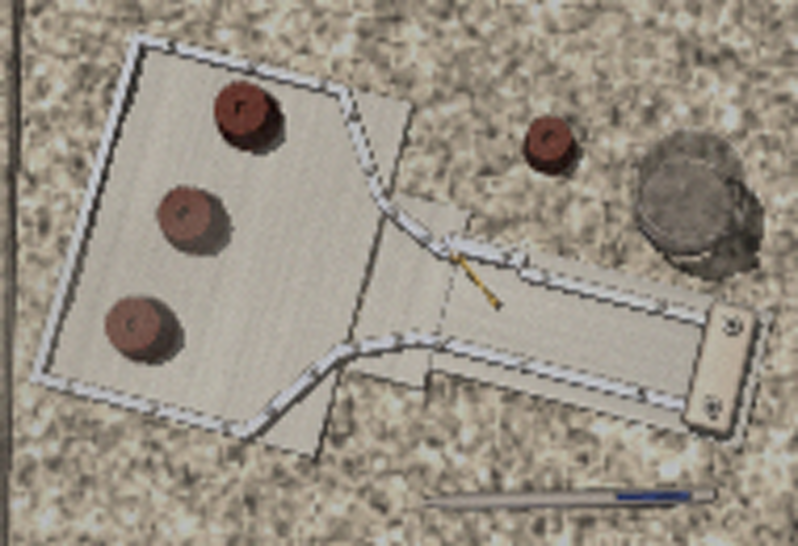

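The zoomed crop shows the tray rim corners at crop pixels (137,42), (345,92), (38,378) and (243,432). The end stop's face runs (707,303) to (686,427), and the latch goes from (455,258) to (498,305). I'll fit the magazine pose from these.

```bash
cat >> h.py <<'E'
def fitmag(f):
    z=[([137,42],.016,(-115.5,81.5)),([345,92],.016,(-16,81.5)),([38,378],.016,(-115.5,-81.5)),([243,432],.016,(-16,-81.5)),([707,303],.03,(176,29)),([686,427],.03,(176,-29)),([498,305],.0155,(79,4)),([455,258],.016,(56,21))]
    W=np.array([cast(f,np.array(p)/4.2+[190,165]-.4,h)[0,:2] for p,h,_ in z]);M=np.array([m for *_,m in z])/1e3
    wc,mc=W.mean(0),M.mean(0);H=(M-mc).T@(W-wc)
    a=np.arctan2(H[0,1]-H[1,0],H[0,0]+H[1,1]);R=np.array([[np.cos(a),-np.sin(a)],[np.sin(a),np.cos(a)]])
    return a,R,wc-R@mc,(W-(M@R.T+wc-R@mc))*1e3
E
python3 - <<'E'
from h import *
f=imaging.grab_frame("top")
a,R,t,res=fitmag(f); print(a,t,res.round(1).tolist())
for r in red(f)[6:]:
    p=cast(f,r[0],.03)[0,:2]; print(p,((p-t)@R*1e3).round(1))
for n,uv,h in [("beaker",(353,211),.068),("pen",(325,283),.01)]:
    p=cast(f,uv,h)[0,:2]; print(n,p,((p-t)@R*1e3).round(1))
o=bot.observe(); print(Ro.from_euler("xyz",o["tool_rot"]).as_matrix().round(3))
E
```

```text
-1.8435870609117575 [0.52710567 0.08199834] [[0.4, 1.4], [1.3, -1.6], [-0.6, 0.4], [0.0, 1.2], [-0.2, 2.5], [-0.2, -2.1], [-0.2, -2.0], [-0.6, 0.2]]
[0.60009785 0.12038882] [-56.6  59.9]
[ 0.58204311 -0.39016878] [439.9 180.1]
[ 0.58342051 -0.02120513] [84.2 82. ]
[0.55267343 0.14630036] [-68.8   7.3]
[0.50117173 0.16920518] [-77.  -48.5]
beaker [ 0.55174762 -0.08250369] [151.8  68.1]
pen [ 0.42125935 -0.02832621] [134.8 -72.2]
[[-0.916  0.4   -0.   ]
 [ 0.4    0.916 -0.001]
 [-0.    -0.001 -1.   ]]
```

```bash
cat >> h.py <<'E'
A=-1.84359; T0=np.array([.52711,.0820]); RM=np.array([[np.cos(A),-np.sin(A)],[np.sin(A),np.cos(A)]])
def m2w(x,y): return T0+RM@(np.array([x,y])/1e3)
def state():
    o=bot.observe(); p=o["position"]; yaw=o["tool_rot"][2]
    print("t",round(float(o["clock"]),2),"tool in mag",((p[:2]-T0)@RM*1e3).round(1),"z",(p[2]*1e3).round(1),"yaw_m",round(float(np.degrees((yaw-A)%(2*np.pi)))-180,1),"F",o["force"].round(1),"w",round(float(o["grip_width"]*1e3),1),"q17",o["qpos"][[0,6]].round(2))
    return o
def plan(*wps):
    """wps: (mag x, mag y mm, tcp z mm, push dir deg in mag, jaw, rows)"""
    o=state(); p=np.array(o["position"]); R=Ro.from_euler("xyz",o["tool_rot"]); rows=[]
    for x,y,z,d,j,n in wps:
        q=np.r_[m2w(x,y),z/1e3]; G=Ro.from_euler("xyz",[np.pi,0,A+np.pi+np.radians(d)])
        w=(R.inv()*G).as_rotvec(); p0=p; 
        for k in range(n):
            s=R.inv().apply((q-p0)/n)/.25; rows.append([s.round(3).tolist(),(w/n/np.pi).round(4).tolist(),j]); R=R*Ro.from_rotvec(w/n)
        p=q
    for i in range(0,len(rows),8): print(str(rows[i:i+8]).replace(" ",""))
E
python3 -c "
from h import *
plan((-25,0,300,0,.14,16))"
```

```text
t 0.2 tool in mag [-397.9 -398.9] z 404.4 yaw_m 82.0 F [ 0.3  0.1 -0.7] w 85.3 q17 [-1.23 -0.11]
[[[-0.112,-0.078,0.026],[-0.0,0.0,0.0285],0.14],[[-0.118,-0.068,0.026],[-0.0,0.0,0.0285],0.14],[[-0.124,-0.057,0.026],[-0.0,0.0,0.0285],0.14],[[-0.129,-0.046,0.026],[-0.0,0.0,0.0285],0.14],[[-0.132,-0.034,0.026],[-0.0,0.0,0.0285],0.14],[[-0.135,-0.022,0.026],[-0.0,0.0,0.0285],0.14],[[-0.136,-0.01,0.026],[-0.0,0.0,0.0285],0.14],[[-0.137,0.002,0.026],[-0.0,0.0,0.0285],0.14]]
[[[-0.136,0.014,0.026],[-0.0,0.0,0.0285],0.14],[[-0.134,0.026,0.026],[-0.0,0.0,0.0285],0.14],[[-0.131,0.038,0.026],[-0.0,0.0,0.0285],0.14],[[-0.127,0.05,0.026],[-0.0,0.0,0.0285],0.14],[[-0.122,0.061,0.026],[-0.0,0.0,0.0285],0.14],[[-0.116,0.071,0.026],[-0.0,0.0,0.0285],0.14],[[-0.109,0.082,0.026],[-0.0,0.0,0.0285],0.14],[[-0.102,0.091,0.026],[-0.0,0.0,0.0285],0.14]]
```

>>> carry_out(targets=[[[-0.112, -0.078, 0.026], [0, 0, 0.0285], 0.14], [[-0.118, -0.068, 0.026], [0, 0, 0.0285], 0.14], [[-0.124, -0.057, 0.026], [0, 0, 0.0285], 0.14], [[-0.129, -0.046, 0.026], [0, 0, 0.0285], 0.14], [[-0.132, -0.034, 0.026], [0, 0, 0.0285], 0.14], [[-0.135, -0.022, 0.026], [0, 0, 0.0285], 0.14], [[-0.136, -0.01, 0.026], [0, 0, 0.0285], 0.14], [[-0.137, 0.002, 0.026], [0, 0, 0.0285], 0.14]])

```text
clock: 1.2
position: [0.393, 0.3387, 0.3525]
tool_rot: [3.142, -0.0, 2.011]
force: [-0.2, -0.2, -0.7]
grip_width: 0.012
```

>>> carry_out(targets=[[[-0.136, 0.014, 0.026], [0, 0, 0.0285], 0.14], [[-0.134, 0.026, 0.026], [0, 0, 0.0285], 0.14], [[-0.131, 0.038, 0.026], [0, 0, 0.0285], 0.14], [[-0.127, 0.05, 0.026], [0, 0, 0.0285], 0.14], [[-0.122, 0.061, 0.026], [0, 0, 0.0285], 0.14], [[-0.116, 0.071, 0.026], [0, 0, 0.0285], 0.14], [[-0.109, 0.082, 0.026], [0, 0, 0.0285], 0.14], [[-0.102, 0.091, 0.026], [0, 0, 0.0285], 0.14]])

```text
clock: 2.2
position: [0.5349, 0.1056, 0.3004]
tool_rot: [-3.142, -0.0, 1.294]
force: [0.2, 0.5, 0.8]
grip_width: 0.0117
```

```bash
python3 -c "
from h import *
plan((-25,0,240,0,.14,4),(-25,0,200,0,.14,4))
f=imaging.grab_frame('wrist');cv2.imwrite('pics/w1.png',f['pixels'][...,::-1]);print(f['mtx'].tolist(),f['mount'].round(4).tolist())
f=imaging.grab_frame('top')
for r in red(f): print(r)"
```

```text
t 2.2 tool in mag [-24.8   1.2] z 300.4 yaw_m -0.2 F [0.2 0.5 0.8] w 11.7 q17 [-0.55 -0.32]
[[[0.0,-0.001,0.06],[-0.0,-0.0,-0.0003],0.14],[[0.0,-0.001,0.06],[-0.0,-0.0,-0.0003],0.14],[[0.0,-0.001,0.06],[-0.0,-0.0,-0.0003],0.14],[[0.0,-0.001,0.06],[-0.0,-0.0,-0.0003],0.14],[[0.0,-0.0,0.04],[0.0,0.0,0.0],0.14],[[0.0,-0.0,0.04],[0.0,0.0,0.0],0.14],[[0.0,-0.0,0.04],[0.0,0.0,0.0],0.14],[[0.0,-0.0,0.04],[0.0,0.0,0.0],0.14]]
[[309.70691628693146, 0.0, 321.9570890470078], [0.0, 309.70691628693146, 203.35810956766733], [0.0, 0.0, 1.0]] [[0.0007, -0.9512, -0.3087, 0.0802], [1.0, 0.0009, -0.0004, 0.0005], [0.0007, -0.3087, 0.9512, 0.0303], [0.0, 0.0, 0.0, 1.0]]
([283.9, 80.6], 84, [279, 76, 10, 11])
([338.6, 83.0], 87, [334, 78, 10, 12])
([436.9, 95.3], 67, [427, 88, 23, 12])
([19.9, 148.9], 166, [0, 141, 49, 15])
([98.9, 154.4], 79, [86, 151, 23, 6])
([11.6, 165.3], 75, [6, 162, 12, 7])
([510.0, 196.3], 544, [495, 186, 37, 24])
([320.3, 199.2], 128, [315, 193, 12, 14])
```

View pics/w1.png

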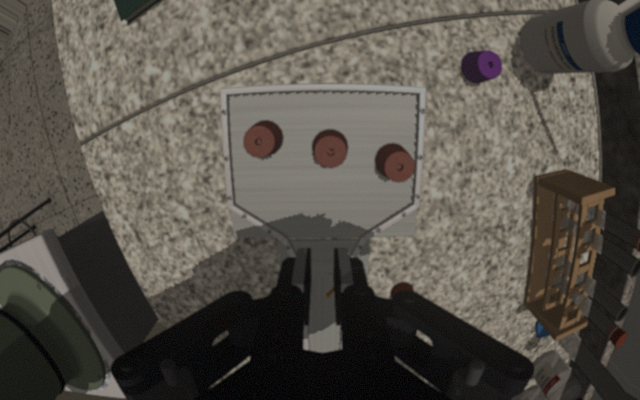

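The wrist view shows the tray square ahead of the gripper, with its inner rear corners at (228,95) and (418,95). The stopper tops are at about (258,141), (330,152) and (396,166). I'll lower in steps to find the true tip height, and check the stopper positions by wrist ray.

>>> carry_out(targets=[[[0, -0.004, 0.06], [0, 0, 0], 0.14], [[0, 0, 0.06], [0, 0, 0], 0.14], [[0, 0, 0.06], [0, 0, 0], 0.14], [[0, 0, 0.06], [0, 0, 0], 0.14], [[0, 0, 0.04], [0, 0, 0], 0.14], [[0, 0, 0.04], [0, 0, 0], 0.14], [[0, 0, 0.04], [0, 0, 0], 0.14], [[0, 0, 0.04], [0, 0, 0], 0.14]])

```text
clock: 3.3
position: [0.5335, 0.1068, 0.2002]
tool_rot: [3.141, -0.0, 1.297]
force: [0.3, -0.9, -0.7]
grip_width: 0.0122
```

```bash
cat >> h.py <<'E'
def wcast(f,pos,rot,uv,z):
    uv=np.atleast_2d(np.array(uv,float));v=uv-f["mtx"][:2,2];r=np.linalg.norm(v,axis=1,keepdims=True);th=r/f["mtx"][0,0]
    d=np.c_[v/r*np.sin(th),np.cos(th)];M=np.asarray(f["mount"]);R=Ro.from_euler("xyz",rot).as_matrix()
    d=d@M[:3,:3].T@R.T;c=pos+R@M[:3,3]
    P=c+d*((z-c[2])/d[:,2])[:,None]; return (P[:,:2]-T0)@RM*1e3
E
python3 -c "
from h import *
f=dict(mtx=np.array([[309.7,0,321.96],[0,309.7,203.36],[0,0,1]]),mount=[[0.0007,-0.9512,-0.3087,0.0802],[1,0.0009,-0.0004,0.0005],[0.0007,-0.3087,0.9512,0.0303],[0,0,0,1]])
p=[.5349,.1056,.3004];r=[-3.142,0,1.294]
print(wcast(f,p,r,[[258,141],[330,152],[396,166]],.038).round(1).tolist())
print(wcast(f,p,r,[[226,92],[420,92],[236,204],[414,203]],.016).round(1).tolist())
state()"
```

```text
[[-79.6, -46.7], [-70.4, 7.9], [-60.0, 59.2]]
[[-119.9, -77.6], [-119.5, 83.3], [-22.2, -74.5], [-22.6, 83.4]]
t 3.3 tool in mag [-25.6  -0.5] z 200.2 yaw_m -0.0 F [ 0.3 -0.9 -0.7] w 12.2 q17 [-0.49 -0.26]
```

>>> carry_out(targets=[[[0, 0, 0.008], [0, 0, 0], 0.14], [[0, 0, 0.008], [0, 0, 0], 0.14], [[0, 0, 0.008], [0, 0, 0], 0.14], [[0, 0, 0.008], [0, 0, 0], 0.14], [[0, 0, 0.008], [0, 0, 0], 0.14]])

```text
clock: 3.92
position: [0.5335, 0.1068, 0.1907]
tool_rot: [3.141, -0.0, 1.297]
force: [-0.0, -0.4, -0.1]
grip_width: 0.012
```

>>> carry_out(targets=[[[0, 0, 0.008], [0, 0, 0], 0.14], [[0, 0, 0.008], [0, 0, 0], 0.14], [[0, 0, 0.008], [0, 0, 0], 0.14]])

```text
clock: 4.3
position: [0.5335, 0.1068, 0.1846]
tool_rot: [3.142, -0.0, 1.297]
force: [-0.2, 0.0, -1.2]
grip_width: 0.0116
```

```bash
python3 -c "
from h import *
state()
f=imaging.grab_frame('side');cv2.imwrite('pics/s1.png',cv2.resize(f['pixels'][160:285,250:440,::-1],None,fx=4,fy=4,interpolation=cv2.INTER_CUBIC))"
```

```text
t 4.3 tool in mag [-25.6  -0.5] z 184.6 yaw_m -0.0 F [-0.2  0.  -1.2] w 11.6 q17 [-0.48 -0.25]
```

View pics/s1.png

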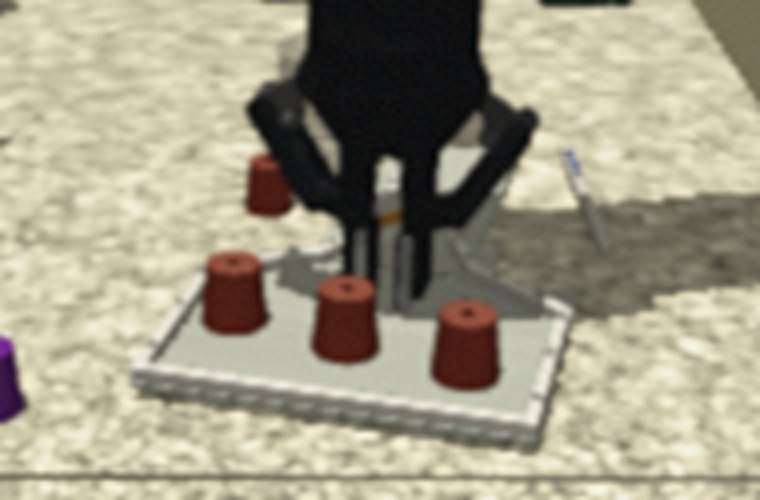

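The side view shows the fingers just ahead of the middle stopper, close to the floor. The knuckles are wide (about ±58 mm) but high. I'll keep probing downward.

>>> carry_out(targets=[[[0, 0, 0.008], [0, 0, 0], 0.14], [[0, 0, 0.006], [0, 0, 0], 0.14]])

```text
clock: 4.6
position: [0.5336, 0.1067, 0.1816]
tool_rot: [3.142, -0.0, 1.297]
force: [-10.3, -0.3, 40.1]
grip_width: 0.0123
```

>>> carry_out(targets=[[[0, 0, 0.006], [0, 0, 0], 0.14], [[0, 0, 0.006], [0, 0, 0], 0.14]])

```text
clock: 4.85
position: [0.5336, 0.1065, 0.1813]
tool_rot: [3.141, -0.002, 1.296]
force: [-27.4, -2.5, 108.2]
grip_width: 0.0121
```

>>> carry_out(targets=[[[0, 0, -0.06], [0, 0, 0], 0.14], [[0, 0, -0.1], [0, 0, 0], 0.14], [[0, 0, -0.1], [0, 0, 0], 0.14]])

```text
clock: 5.22
position: [0.5334, 0.1067, 0.2439]
tool_rot: [-3.141, 0.0, 1.297]
force: [0.5, -0.2, -0.8]
grip_width: 0.0121
```

```bash
python3 -c "
from h import *
plan((-108,7,243,0,.14,4),(-108,7,200,0,.14,4))"
```

```text
t 5.22 tool in mag [-25.5  -0.6] z 243.9 yaw_m -0.1 F [ 0.5 -0.2 -0.8] w 12.1 q17 [-0.52 -0.28]
[[[0.082,0.008,0.001],[-0.0,0.0,-0.0001],0.14],[[0.082,0.008,0.001],[-0.0,0.0,-0.0001],0.14],[[0.082,0.008,0.001],[-0.0,0.0,-0.0001],0.14],[[0.082,0.008,0.001],[-0.0,0.0,-0.0001],0.14],[[0.0,-0.0,0.043],[-0.0,0.0,-0.0],0.14],[[0.0,-0.0,0.043],[-0.0,0.0,-0.0],0.14],[[0.0,-0.0,0.043],[-0.0,0.0,-0.0],0.14],[[0.0,-0.0,0.043],[-0.0,0.0,-0.0],0.14]]
```

>>> carry_out(targets=[[[0.082, 0.008, 0], [0, 0, 0], 0.14], [[0.082, 0.008, 0], [0, 0, 0], 0.14], [[0.082, 0.008, 0], [0, 0, 0], 0.14], [[0.082, 0.008, 0], [0, 0, 0], 0.14], [[0, 0, 0.044], [0, 0, 0], 0.14], [[0, 0, 0.044], [0, 0, 0], 0.14], [[0, 0, 0.044], [0, 0, 0], 0.14], [[0, 0, 0.044], [0, 0, 0], 0.14]])

```text
clock: 6.22
position: [0.5633, 0.1831, 0.1983]
tool_rot: [-3.141, 0.0, 1.297]
force: [0.1, 0.2, -0.2]
grip_width: 0.012
```

```bash
python3 -c "
from h import *
f=imaging.grab_frame('top');cv2.imwrite('pics/t2.png',cv2.resize(f['pixels'][165:295,190:380,::-1],None,fx=4.2,fy=4.2,interpolation=cv2.INTER_CUBIC))
plan((-106,7,194,0,.14,2),(-90,6,194,0,.14,2),(-30,2,194,0,.14,8),(0,0,194,0,.14,4))"
```

```text
t 6.28 tool in mag [-107.     7.2] z 197.1 yaw_m -0.1 F [-1.7  0.3 -1.8] w 11.7 q17 [-0.6  -0.38]
[[[-0.002,-0.0,0.006],[-0.0002,0.0002,-0.0002],0.14],[[-0.002,-0.0,0.006],[-0.0002,0.0002,-0.0002],0.14],[[-0.032,-0.002,-0.0],[0.0,0.0,0.0],0.14],[[-0.032,-0.002,-0.0],[0.0,0.0,0.0],0.14],[[-0.03,-0.002,-0.0],[0.0,0.0,0.0],0.14],[[-0.03,-0.002,-0.0],[0.0,0.0,0.0],0.14],[[-0.03,-0.002,-0.0],[0.0,0.0,0.0],0.14],[[-0.03,-0.002,-0.0],[0.0,0.0,0.0],0.14]]
[[[-0.03,-0.002,-0.0],[0.0,0.0,0.0],0.14],[[-0.03,-0.002,-0.0],[0.0,0.0,0.0],0.14],[[-0.03,-0.002,-0.0],[0.0,0.0,0.0],0.14],[[-0.03,-0.002,-0.0],[0.0,0.0,0.0],0.14],[[-0.03,-0.002,-0.0],[0.0,0.0,0.0],0.14],[[-0.03,-0.002,-0.0],[0.0,0.0,0.0],0.14],[[-0.03,-0.002,-0.0],[0.0,0.0,0.0],0.14],[[-0.03,-0.002,-0.0],[0.0,0.0,0.0],0.14]]
```

View pics/t2.png

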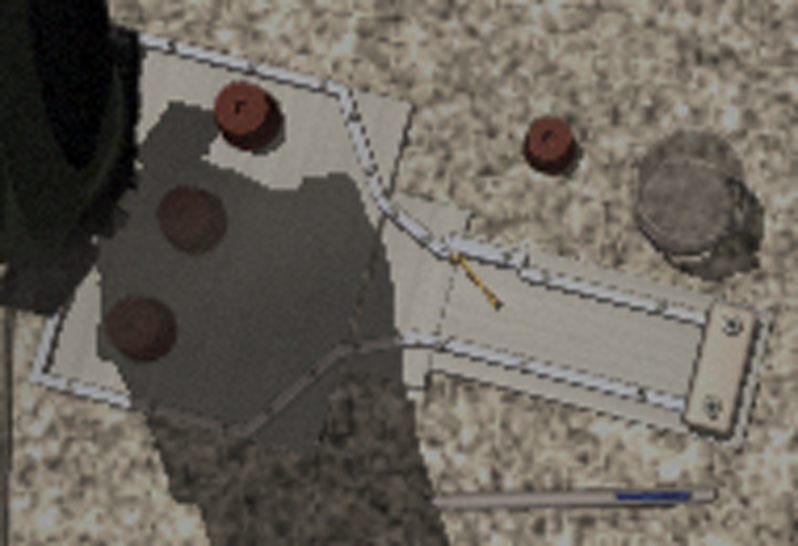

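The top view shows the gripper behind the middle stopper at (192,218) in the crop, with all three stoppers undisturbed. Pushing now.

>>> carry_out(targets=[[[-0.004, 0, 0.006], [0, 0, 0], 0.14], [[-0.02, -0.002, 0.006], [0, 0, 0], 0.14], [[-0.025, -0.002, 0], [0, 0, 0], 0.14], [[-0.025, -0.002, 0], [0, 0, 0], 0.14], [[-0.03, -0.002, 0], [0, 0, 0], 0.14], [[-0.03, -0.002, 0], [0, 0, 0], 0.14], [[-0.03, -0.002, 0], [0, 0, 0], 0.14], [[-0.03, -0.002, 0], [0, 0, 0], 0.14]])

```text
clock: 7.28
position: [0.5467, 0.1373, 0.1962]
tool_rot: [3.142, 0.0, 1.297]
force: [-0.0, -0.4, 0.7]
grip_width: 0.012
```

```bash
python3 -c "
from h import *
plan((-30,2,194,0,.14,4),(0,0,194,0,.14,4))"
```

```text
t 7.28 tool in mag [-58.5   3.9] z 196.2 yaw_m -0.0 F [-0.  -0.4  0.7] w 12.0 q17 [-0.53 -0.31]
[[[-0.029,-0.002,0.002],[0.0,0.0,-0.0001],0.14],[[-0.029,-0.002,0.002],[0.0,0.0,-0.0001],0.14],[[-0.029,-0.002,0.002],[0.0,0.0,-0.0001],0.14],[[-0.029,-0.002,0.002],[0.0,0.0,-0.0001],0.14],[[-0.03,-0.002,-0.0],[-0.0,0.0,0.0],0.14],[[-0.03,-0.002,-0.0],[-0.0,0.0,0.0],0.14],[[-0.03,-0.002,-0.0],[-0.0,0.0,0.0],0.14],[[-0.03,-0.002,-0.0],[-0.0,0.0,0.0],0.14]]
```

>>> carry_out(targets=[[[-0.029, -0.002, 0.002], [0, 0, 0], 0.14], [[-0.029, -0.002, 0.001], [0, 0, 0], 0.14], [[-0.029, -0.002, 0.001], [0, 0, 0], 0.14], [[-0.029, -0.002, 0.001], [0, 0, 0], 0.14], [[-0.03, -0.002, 0], [0, 0, 0], 0.14], [[-0.03, -0.002, 0], [0, 0, 0], 0.14], [[-0.03, -0.002, 0], [0, 0, 0], 0.14], [[-0.03, -0.002, 0], [0, 0, 0], 0.14]])

```text
clock: 8.28
position: [0.5269, 0.0816, 0.195]
tool_rot: [-3.142, 0.0, 1.297]
force: [0.1, 0.2, 0.5]
grip_width: 0.0115
```

```bash
python3 -c "
from h import *
f=imaging.grab_frame('top');cv2.imwrite('pics/t3.png',cv2.resize(f['pixels'][165:295,190:380,::-1],None,fx=4.2,fy=4.2,interpolation=cv2.INTER_CUBIC))
plan((30,0,194,0,.14,4),(77,0,194,0,.14,8))"
```

```text
t 8.32 tool in mag [ 1.5 -0.1] z 195.0 yaw_m -0.1 F [ 0.3 -1.6 -0.1] w 12.0 q17 [-0.43 -0.22]
[[[-0.029,0.0,0.001],[-0.0,0.0001,-0.0001],0.14],[[-0.029,0.0,0.001],[-0.0,0.0001,-0.0001],0.14],[[-0.029,0.0,0.001],[-0.0,0.0001,-0.0001],0.14],[[-0.029,0.0,0.001],[-0.0,0.0001,-0.0001],0.14],[[-0.024,-0.0,-0.0],[-0.0,-0.0,0.0],0.14],[[-0.024,-0.0,-0.0],[-0.0,-0.0,0.0],0.14],[[-0.024,-0.0,-0.0],[-0.0,-0.0,0.0],0.14],[[-0.024,-0.0,-0.0],[-0.0,-0.0,0.0],0.14]]
[[[-0.024,-0.0,-0.0],[-0.0,-0.0,0.0],0.14],[[-0.024,-0.0,-0.0],[-0.0,-0.0,0.0],0.14],[[-0.024,-0.0,-0.0],[-0.0,-0.0,0.0],0.14],[[-0.024,-0.0,-0.0],[-0.0,-0.0,0.0],0.14]]
```

View pics/t3.png

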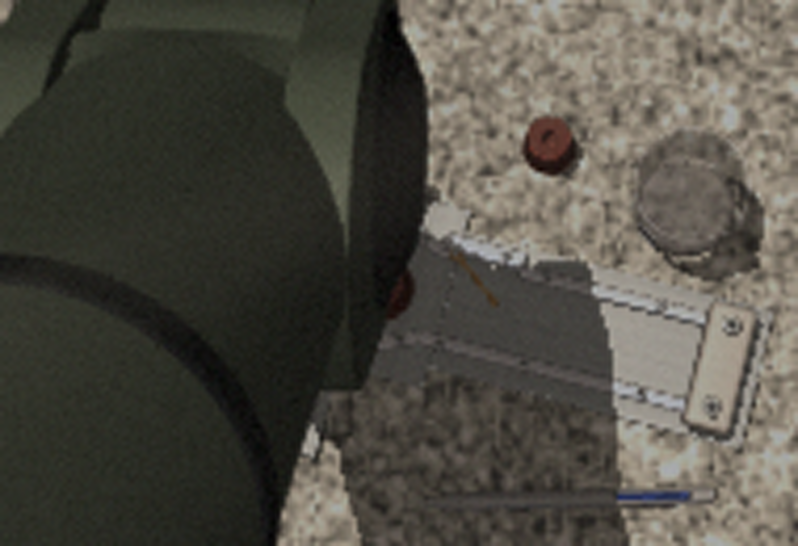

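The stopper's leading edge shows at (412,292), heading for the throat near the track line. I'll continue.

>>> carry_out(targets=[[[-0.029, 0, 0.001], [0, 0, 0], 0.14], [[-0.029, 0, 0.001], [0, 0, 0], 0.14], [[-0.029, 0, 0], [0, 0, 0], 0.14], [[-0.029, 0, 0], [0, 0, 0], 0.14], [[-0.024, 0, 0], [0, 0, 0], 0.14], [[-0.024, 0, 0], [0, 0, 0], 0.14], [[-0.024, 0, 0], [0, 0, 0], 0.14], [[-0.024, 0, 0], [0, 0, 0], 0.14]])

```text
clock: 9.32
position: [0.5127, 0.0308, 0.1945]
tool_rot: [3.141, -0.0, 1.297]
force: [2.2, 2.2, 2.0]
grip_width: 0.0118
```

```bash
python3 -c "
from h import *
f=imaging.grab_frame('top')
for r in red(f): print(r[0],r[1],((cast(f,r[0],.03)[0,:2]-T0)@RM*1e3).round(1))
plan((80,0,194,0,.14,5))"
```

```text
[283.9, 80.7] 86 [-48.  297.7]
[338.6, 83.0] 87 [ 60.6 320.6]
[436.8, 95.1] 69 [257.9 345. ]
[21.5, 149.0] 169 [-516.2   28.1]
[98.1, 154.5] 83 [-364.   56.]
[11.7, 165.2] 74 [-523.4   -8. ]
[510.0, 196.3] 543 [439.  178.9]
t 9.38 tool in mag [54. -0.] z 194.5 yaw_m -0.1 F [ 0.9 -0.3  0.8] w 12.0 q17 [-0.33 -0.14]
[[[-0.021,0.0,0.0],[0.0,0.0,-0.0001],0.14],[[-0.021,0.0,0.0],[0.0,0.0,-0.0001],0.14],[[-0.021,0.0,0.0],[0.0,0.0,-0.0001],0.14],[[-0.021,0.0,0.0],[0.0,0.0,-0.0001],0.14],[[-0.021,0.0,0.0],[0.0,0.0,-0.0001],0.14]]
```

>>> carry_out(targets=[[[-0.021, 0, 0], [0, 0, 0], 0.14], [[-0.021, 0, 0], [0, 0, 0], 0.14], [[-0.021, 0, 0], [0, 0, 0], 0.14], [[-0.021, 0, 0], [0, 0, 0], 0.14], [[-0.02, 0, 0], [0, 0, 0], 0.14], [[-0.016, 0, 0], [0, 0, 0], 0.14]])

```text
clock: 10.12
position: [0.5046, 0.0018, 0.1945]
tool_rot: [3.142, 0.0, 1.297]
force: [2.1, 1.4, 1.4]
grip_width: 0.0118
```

>>> carry_out(targets=[[[0.03, 0, 0], [0, 0, 0], 0.14], [[0.06, 0, 0], [0, 0, 0], 0.14], [[0.1, 0, -0.06], [0, 0, 0], 0.14], [[0.15, 0, -0.12], [0, 0, 0], 0.14], [[0.15, 0, -0.06], [0, 0, 0], 0.14], [[0.15, 0, 0], [0, 0, 0], 0.14], [[0.1, 0, 0], [0, 0, 0], 0.14]])

```text
clock: 11.0
position: [0.5545, 0.1833, 0.2543]
tool_rot: [-3.141, -0.0, 1.3]
force: [0.8, -0.7, 0.1]
grip_width: 0.0123
```

```bash
python3 -c "
from h import *
state()
f=imaging.grab_frame('top');cv2.imwrite('pics/t4.png',cv2.resize(f['pixels'][165:295,190:380,::-1],None,fx=4.2,fy=4.2,interpolation=cv2.INTER_CUBIC))
for r in red(f)[6:]: print(r[0],r[1],((cast(f,r[0],.03)[0,:2]-T0)@RM*1e3).round(1))"
```

```text
t 11.0 tool in mag [-105.    -0.9] z 254.3 yaw_m 0.1 F [ 0.8 -0.7  0.1] w 12.3 q17 [-0.64 -0.41]
[510.0, 196.3] 538 [439.  178.9]
[320.2, 199.1] 127 [85.2 80.7]
[320.9, 243.0] 157 [108.1  -1.4]
[224.7, 246.9] 33 [-68.1 -55.4]
```

View pics/t4.png

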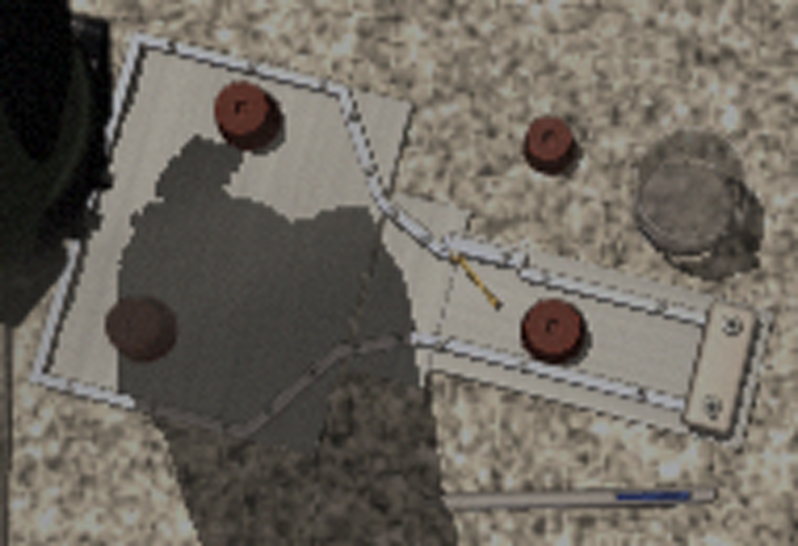

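The first stopper is in the track at (555,330), magazine (108,-1), and the latch is shut again. Next is the stopper at crop (245,115). I'll push it along a curved path into the throat.

```bash
cat >> h.py <<'E'
def splan(*w):
    "w: stopper mag x,y, dir deg, tcp z, rows; extra gap g behind"
    plan(*[(x-(23.6+g)*np.cos(np.radians(d)),y-(23.6+g)*np.sin(np.radians(d)),z,d,.14,n) for x,y,d,z,n,g in w])
E
python3 -c "
from h import *
splan((-57,59.5,-38,240,6,15),(-57,59.5,-38,200,2,15),(-57,59.5,-38,194,2,15),(-57,59.5,-38,194,3,0),(-20,30.5,-38,194,7,0),(0,16,-34,194,4,0),(15,8,-25,194,3,0),(30,2.5,-12,194,3,0),(45,0,0,194,3,0))"
```

```text
t 11.05 tool in mag [-107.5   -1.3] z 254.1 yaw_m 0.2 F [-1.6  4.1 -0. ] w 11.9 q17 [-0.64 -0.41]
[[[-0.014,0.056,0.009],[-0.0001,-0.0001,0.0354],0.14],[[-0.007,0.057,0.009],[-0.0001,-0.0001,0.0354],0.14],[[-0.001,0.058,0.009],[-0.0001,-0.0001,0.0354],0.14],[[0.006,0.058,0.009],[-0.0001,-0.0001,0.0354],0.14],[[0.012,0.057,0.009],[-0.0001,-0.0001,0.0354],0.14],[[0.018,0.055,0.009],[-0.0001,-0.0001,0.0354],0.14],[[0.0,-0.0,0.08],[0.0,0.0,-0.0],0.14],[[0.0,-0.0,0.08],[0.0,0.0,-0.0],0.14]]
[[[-0.0,-0.0,0.012],[-0.0,-0.0,-0.0],0.14],[[0.0,-0.0,0.012],[-0.0,-0.0,-0.0],0.14],[[-0.02,-0.0,-0.0],[0.0,-0.0,0.0],0.14],[[-0.02,-0.0,-0.0],[0.0,-0.0,0.0],0.14],[[-0.02,-0.0,-0.0],[0.0,-0.0,0.0],0.14],[[-0.027,-0.0,-0.0],[0.0,-0.0,0.0],0.14],[[-0.027,-0.0,-0.0],[0.0,-0.0,0.0],0.14],[[-0.027,-0.0,-0.0],[0.0,-0.0,0.0],0.14]]
[[[-0.027,-0.0,-0.0],[0.0,-0.0,0.0],0.14],[[-0.027,-0.0,-0.0],[0.0,-0.0,0.0],0.14],[[-0.027,-0.0,-0.0],[0.0,-0.0,0.0],0.14],[[-0.027,-0.0,-0.0],[0.0,-0.0,0.0],0.14],[[-0.025,-0.001,-0.0],[0.0,0.0,-0.0056],0.14],[[-0.025,-0.001,-0.0],[0.0,0.0,-0.0056],0.14],[[-0.025,-0.002,-0.0],[0.0,0.0,-0.0056],0.14],[[-0.025,-0.002,-0.0],[0.0,0.0,-0.0056],0.14]]
[[[-0.023,-0.003,-0.0],[0.0,0.0,-0.0167],0.14],[[-0.023,-0.004,-0.0],[0.0,0.0,-0.0167],0.14],[[-0.023,-0.005,-0.0],[0.0,0.0,-0.0167],0.14],[[-0.022,-0.005,-0.0],[0.0,0.0,-0.0241],0.14],[[-0.022,-0.007,-0.0],[0.0,0.0,-0.0241],0.14],[[-0.021,-0.009,-0.0],[0.0,0.0,-0.0241],0.14],[[-0.021,-0.006,-0.0],[-0.0,0.0,-0.0222],0.14],[[-0.02,-0.007,-0.0],[-0.0,0.0,-0.0222],0.14]]
[[[-0.02,-0.009,-0.0],[-0.0,0.0,-0.0222],0.14]]
```

>>> carry_out(targets=[[[-0.014, 0.056, 0.01], [0, 0, 0.0354], 0.14], [[-0.007, 0.057, 0.01], [0, 0, 0.0354], 0.14], [[0, 0.058, 0.01], [0, 0, 0.0354], 0.14], [[0.006, 0.058, 0.01], [0, 0, 0.0354], 0.14], [[0.012, 0.057, 0.01], [0, 0, 0.0354], 0.14], [[0.018, 0.055, 0.01], [0, 0, 0.0354], 0.14], [[0, 0, 0.06], [0, 0, 0], 0.14], [[0, 0, 0], [0, 0, 0], 0.14]])

```text
clock: 12.05
position: [0.6295, 0.1384, 0.2226]
tool_rot: [-3.14, 0.003, 0.633]
force: [-0.1, 0.7, 0.7]
grip_width: 0.0119
```

```bash
python3 -c "
from h import *
splan((-57,59.5,-38,200,2,15),(-57,59.5,-38,194,2,13),(-57,59.5,-38,194,4,0),(-20,30.5,-38,194,8,0))"
```

```text
t 12.05 tool in mag [-81.9  83.4] z 222.6 yaw_m -38.1 F [-0.1  0.7  0.7] w 11.9 q17 [-0.6  -0.82]
[[[0.009,-0.007,0.045],[-0.0002,0.0004,-0.0003],0.14],[[0.009,-0.007,0.045],[-0.0002,0.0004,-0.0003],0.14],[[-0.004,-0.0,0.012],[0.0,-0.0,0.0],0.14],[[-0.004,-0.0,0.012],[0.0,-0.0,0.0],0.14],[[-0.013,0.0,0.0],[-0.0,-0.0,0.0],0.14],[[-0.013,0.0,0.0],[-0.0,-0.0,0.0],0.14],[[-0.013,0.0,0.0],[-0.0,-0.0,0.0],0.14],[[-0.013,0.0,0.0],[-0.0,-0.0,0.0],0.14]]
[[[-0.024,-0.0,-0.0],[-0.0,-0.0,0.0],0.14],[[-0.024,-0.0,-0.0],[-0.0,-0.0,0.0],0.14],[[-0.024,-0.0,-0.0],[-0.0,-0.0,0.0],0.14],[[-0.024,-0.0,-0.0],[-0.0,-0.0,0.0],0.14],[[-0.024,-0.0,-0.0],[-0.0,-0.0,0.0],0.14],[[-0.024,-0.0,-0.0],[-0.0,-0.0,0.0],0.14],[[-0.024,-0.0,-0.0],[-0.0,-0.0,0.0],0.14],[[-0.024,-0.0,-0.0],[-0.0,-0.0,0.0],0.14]]
```

>>> carry_out(targets=[[[0.018, -0.014, 0], [0, 0, 0], 0.14], [[0, 0, 0.05], [0, 0, 0], 0.14], [[0, 0, 0.05], [0, 0, 0], 0.14], [[0, 0, 0.014], [0, 0, 0], 0.14], [[-0.008, 0, 0], [0, 0, 0], 0.14]])

```text
clock: 12.68
position: [0.6304, 0.1421, 0.1955]
tool_rot: [-3.142, 0.001, 0.63]
force: [1.3, 0.4, 0.3]
grip_width: 0.0123
```

```bash
python3 -c "
from h import *
splan((-57,59.5,-38,194,3,0),(-20,30.5,-38,194,7,0),(0,16,-34,194,4,0),(15,8,-25,194,3,0))"
```

```text
t 12.68 tool in mag [-85.7  83.2] z 195.5 yaw_m -38.3 F [1.3 0.4 0.3] w 12.3 q17 [-0.59 -0.82]
[[[-0.018,-0.001,0.002],[-0.0,0.0001,-0.0005],0.14],[[-0.018,-0.001,0.002],[-0.0,0.0001,-0.0005],0.14],[[-0.018,-0.001,0.002],[-0.0,0.0001,-0.0005],0.14],[[-0.027,-0.0,0.0],[-0.0,0.0,0.0],0.14],[[-0.027,-0.0,0.0],[-0.0,0.0,0.0],0.14],[[-0.027,-0.0,-0.0],[-0.0,0.0,0.0],0.14],[[-0.027,-0.0,-0.0],[-0.0,0.0,0.0],0.14],[[-0.027,-0.0,-0.0],[-0.0,0.0,0.0],0.14]]
[[[-0.027,-0.0,-0.0],[-0.0,0.0,0.0],0.14],[[-0.027,-0.0,-0.0],[-0.0,0.0,0.0],0.14],[[-0.025,-0.001,-0.0],[-0.0,0.0,-0.0056],0.14],[[-0.025,-0.001,-0.0],[-0.0,0.0,-0.0056],0.14],[[-0.025,-0.002,-0.0],[-0.0,0.0,-0.0056],0.14],[[-0.025,-0.002,-0.0],[-0.0,0.0,-0.0056],0.14],[[-0.023,-0.003,-0.0],[0.0,0.0,-0.0167],0.14],[[-0.023,-0.004,-0.0],[0.0,0.0,-0.0167],0.14]]
[[[-0.023,-0.005,-0.0],[0.0,0.0,-0.0167],0.14]]
```

>>> carry_out(targets=[[[-0.018, -0.001, 0.002], [0, 0, -0.0005], 0.14], [[-0.018, -0.001, 0.001], [0, 0, -0.0005], 0.14], [[-0.018, -0.001, 0], [0, 0, -0.0005], 0.14], [[-0.027, 0, 0], [0, 0, 0], 0.14], [[-0.027, 0, 0], [0, 0, 0], 0.14], [[-0.027, 0, 0], [0, 0, 0], 0.14], [[-0.027, 0, 0], [0, 0, 0], 0.14], [[-0.027, 0, 0], [0, 0, 0], 0.14]])

```text
clock: 13.68
position: [0.5916, 0.1147, 0.1952]
tool_rot: [3.142, 0.0, 0.635]
force: [0.3, 0.7, -0.2]
grip_width: 0.0118
```

```bash
python3 -c "
from h import *
splan((-20,30.5,-38,194,2,0),(0,16,-34,194,4,0),(15,8,-25,194,3,0))
f=imaging.grab_frame('top')
for r in red(f)[6:]: print(r[0],r[1],((cast(f,r[0],.03)[0,:2]-T0)@RM*1e3).round(1))
f=imaging.grab_frame('side')
for r in red(f): print(r)"
```

```text
t 13.68 tool in mag [-48.8  53.3] z 195.2 yaw_m -38.0 F [ 0.3  0.7 -0.2] w 11.8 q17 [-0.57 -0.76]
[[[-0.026,-0.0,0.002],[0.0,0.0,-0.0],0.14],[[-0.026,-0.0,0.002],[0.0,0.0,-0.0],0.14],[[-0.025,-0.001,-0.0],[0.0,0.0,-0.0056],0.14],[[-0.025,-0.001,-0.0],[0.0,0.0,-0.0056],0.14],[[-0.025,-0.002,-0.0],[0.0,0.0,-0.0056],0.14],[[-0.025,-0.002,-0.0],[0.0,0.0,-0.0056],0.14],[[-0.023,-0.003,-0.0],[0.0,0.0,-0.0167],0.14],[[-0.023,-0.004,-0.0],[0.0,0.0,-0.0167],0.14]]
[[[-0.023,-0.005,-0.0],[0.0,0.0,-0.0167],0.14]]
[11.6, 165.3] 75 [-523.5   -8.3]
[509.9, 196.3] 546 [438.8 178.8]
[320.2, 199.2] 128 [85.2 80.5]
[258.1, 205.2] 133 [-28.4  38.5]
[221.9, 242.8] 150 [-75.5 -49.3]
[320.9, 243.2] 169 [108.2  -1.8]
([225.7, 139.0], 74, [221, 135, 10, 12])
([212.1, 154.1], 97, [207, 149, 10, 13])
([236.5, 153.9], 59, [231, 149, 11, 9])
([359.5, 202.1], 218, [353, 193, 14, 19])
([326.6, 229.0], 190, [317, 218, 16, 21])
([366.1, 246.1], 332, [358, 235, 17, 23])
([231.4, 355.7], 99, [229, 347, 7, 24])
```

>>> carry_out(targets=[[[-0.026, 0, 0.002], [0, 0, 0], 0.14], [[-0.026, 0, 0.001], [0, 0, 0], 0.14], [[-0.025, -0.001, 0], [0, 0, -0.0056], 0.14], [[-0.025, -0.001, 0], [0, 0, -0.0056], 0.14], [[-0.025, -0.002, 0], [0, 0, -0.0056], 0.14], [[-0.025, -0.002, 0], [0, 0, -0.0056], 0.14], [[-0.023, -0.003, 0], [0, 0, -0.0167], 0.14], [[-0.023, -0.004, 0], [0, 0, -0.0167], 0.14]])

```text
clock: 14.78
position: [0.5508, 0.0865, 0.1945]
tool_rot: [3.142, -0.0, 0.812]
force: [-0.1, -0.3, 0.2]
grip_width: 0.012
```

```bash
python3 -c "
from h import *
splan((15,7.5,-25,194,1,0),(30,2.5,-12,194,3,0),(45,0,0,194,3,0),(70,0,0,194,4,0),(101.5,0,0,194,6,0))
f=imaging.grab_frame('top')
for r in red(f)[6:]: print(r[0],r[1],((cast(f,r[0],.03)[0,:2]-T0)@RM*1e3).round(1))"
```

```text
t 14.78 tool in mag [-10.7  21.6] z 194.5 yaw_m -27.8 F [-0.1 -0.3  0.2] w 12.0 q17 [-0.51 -0.58]
[[[-0.023,-0.006,0.002],[0.0,-0.0,-0.0157],0.14],[[-0.022,-0.005,-0.0],[-0.0,0.0,-0.0241],0.14],[[-0.021,-0.006,-0.0],[-0.0,0.0,-0.0241],0.14],[[-0.021,-0.008,-0.0],[-0.0,0.0,-0.0241],0.14],[[-0.021,-0.006,-0.0],[-0.0,0.0,-0.0222],0.14],[[-0.02,-0.007,-0.0],[-0.0,0.0,-0.0222],0.14],[[-0.02,-0.009,-0.0],[-0.0,0.0,-0.0222],0.14],[[-0.025,-0.0,-0.0],[-0.0,-0.0,0.0],0.14]]
[[[-0.025,-0.0,-0.0],[-0.0,-0.0,0.0],0.14],[[-0.025,-0.0,-0.0],[-0.0,-0.0,0.0],0.14],[[-0.025,-0.0,-0.0],[-0.0,-0.0,0.0],0.14],[[-0.021,0.0,0.0],[-0.0,-0.0,0.0],0.14],[[-0.021,0.0,0.0],[-0.0,-0.0,0.0],0.14],[[-0.021,0.0,0.0],[-0.0,-0.0,0.0],0.14],[[-0.021,0.0,0.0],[-0.0,-0.0,0.0],0.14],[[-0.021,0.0,0.0],[-0.0,-0.0,0.0],0.14]]
[[[-0.021,0.0,0.0],[-0.0,-0.0,0.0],0.14]]
[11.7, 165.2] 74 [-523.4   -8. ]
[510.0, 196.3] 544 [439.  178.9]
[320.2, 199.2] 129 [85.2 80.5]
[277.0, 226.7] 90 [18.4  7.4]
[320.9, 242.7] 141 [108.   -0.9]
```

>>> carry_out(targets=[[[-0.023, -0.006, 0.001], [0, 0, -0.0157], 0.14], [[-0.022, -0.005, 0], [0, 0, -0.0241], 0.14], [[-0.021, -0.006, 0], [0, 0, -0.0241], 0.14], [[-0.021, -0.008, 0], [0, 0, -0.0241], 0.14], [[-0.021, -0.006, 0], [0, 0, -0.0222], 0.14], [[-0.02, -0.007, 0], [0, 0, -0.0222], 0.14], [[-0.02, -0.009, 0], [0, 0, -0.0222], 0.14], [[-0.025, 0, 0], [0, 0, 0], 0.14]])

```text
clock: 15.82
position: [0.5197, 0.0555, 0.1943]
tool_rot: [3.141, -0.0, 1.295]
force: [0.5, 0.1, -0.1]
grip_width: 0.0121
```

```bash
python3 -c "
from h import *
splan((101.5,0,0,194,8,0))"
```

```text
t 15.82 tool in mag [27.5  0. ] z 194.3 yaw_m -0.2 F [ 0.5  0.1 -0.1] w 12.1 q17 [-0.38 -0.2 ]
[[[-0.025,0.0,0.0],[0.0,-0.0,-0.0001],0.14],[[-0.025,0.0,0.0],[0.0,-0.0,-0.0001],0.14],[[-0.025,0.0,0.0],[0.0,-0.0,-0.0001],0.14],[[-0.025,0.0,0.0],[0.0,-0.0,-0.0001],0.14],[[-0.025,0.0,0.0],[0.0,-0.0,-0.0001],0.14],[[-0.025,0.0,0.0],[0.0,-0.0,-0.0001],0.14],[[-0.025,0.0,0.0],[0.0,-0.0,-0.0001],0.14],[[-0.025,-0.0,0.0],[0.0,-0.0,-0.0001],0.14]]
```

>>> carry_out(targets=[[[-0.025, 0, 0], [0, 0, 0], 0.14], [[-0.025, 0, 0], [0, 0, 0], 0.14], [[-0.025, 0, 0], [0, 0, 0], 0.14], [[-0.025, 0, 0], [0, 0, 0], 0.14], [[-0.025, 0, 0], [0, 0, 0], 0.14], [[-0.025, 0, 0], [0, 0, 0], 0.14], [[-0.025, 0, 0], [0, 0, 0], 0.14], [[-0.024, 0, 0], [0, 0, 0], 0.14]])

```text
clock: 16.82
position: [0.5061, 0.0073, 0.1942]
tool_rot: [-3.142, 0.0, 1.295]
force: [0.8, 0.8, 1.6]
grip_width: 0.0119
```

>>> carry_out(targets=[[[-0.008, 0, 0], [0, 0, 0], 0.14], [[0, 0, 0], [0, 0, 0], 0.14]])

```text
clock: 17.08
position: [0.5057, 0.0058, 0.1942]
tool_rot: [-3.141, 0.0, 1.295]
force: [1.1, 0.2, 0.0]
grip_width: 0.012
```

>>> carry_out(targets=[[[0.03, 0, 0], [0, 0, 0], 0.14], [[0.06, 0, 0], [0, 0, 0], 0.14], [[0.1, 0, -0.06], [0, 0, 0], 0.14], [[0.12, 0, -0.1], [0, 0, 0], 0.14], [[0.12, 0, -0.06], [0, 0, 0], 0.14], [[0.12, 0, 0], [0, 0, 0], 0.14], [[0.1, 0, 0], [0, 0, 0], 0.14], [[0, 0, 0], [0, 0, 0], 0.14]])

```text
clock: 18.08
position: [0.5499, 0.165, 0.2487]
tool_rot: [-3.141, -0.0, 1.299]
force: [-0.6, -0.3, -1.0]
grip_width: 0.012
```

```bash
python3 -c "
from h import *
state()
f=imaging.grab_frame('top');cv2.imwrite('pics/t5.png',cv2.resize(f['pixels'][165:295,190:380,::-1],None,fx=4.2,fy=4.2,interpolation=cv2.INTER_CUBIC))
for r in red(f)[6:]: print(r[0],r[1],((cast(f,r[0],.03)[0,:2]-T0)@RM*1e3).round(1))"
```

```text
t 18.07 tool in mag [-86.1  -0.4] z 248.7 yaw_m 0.0 F [-0.6 -0.3 -1. ] w 12.0 q17 [-0.6  -0.39]
[510.0, 196.3] 546 [439.  178.9]
[320.3, 199.2] 128 [85.4 80.5]
[221.0, 244.0] 103 [-76.6 -51.9]
[318.8, 242.7] 158 [104.1  -1.9]
[333.8, 246.4] 158 [133.6  -1.4]
```

View pics/t5.png

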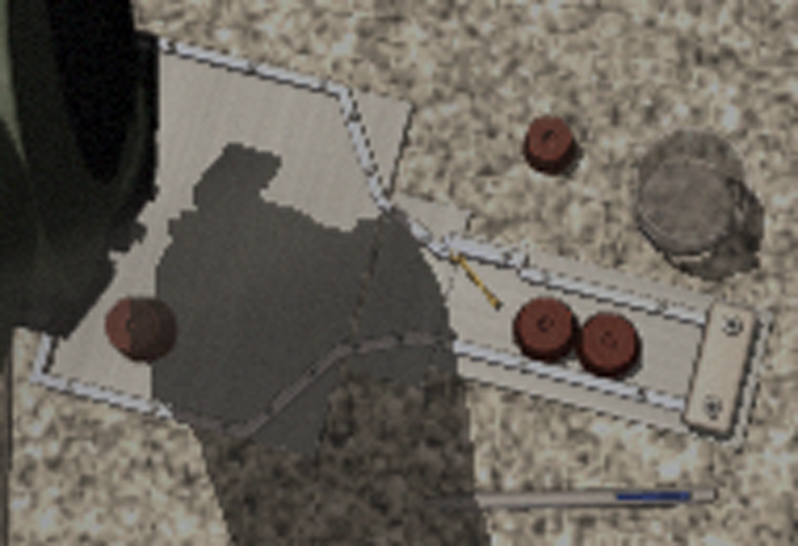

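Two stoppers are in the track at (547,328) and (608,345), with the latch shut behind them. The last one is at crop (142,328).

```bash
python3 -c "
from h import *
splan((-76.5,-49,25,230,5,15))"
```

```text
t 18.12 tool in mag [-84.5  -0.1] z 248.8 yaw_m -0.0 F [-0.3 -1.  -0.2] w 11.7 q17 [-0.6  -0.39]
[[[0.022,-0.052,0.015],[-0.0,0.0,-0.0278],0.14],[[0.026,-0.05,0.015],[-0.0,0.0,-0.0278],0.14],[[0.03,-0.048,0.015],[-0.0,0.0,-0.0278],0.14],[[0.034,-0.045,0.015],[-0.0,0.0,-0.0278],0.14],[[0.038,-0.042,0.015],[-0.0,0.0,-0.0278],0.14]]
```

>>> carry_out(targets=[[[0.022, -0.052, 0.015], [0, 0, -0.0278], 0.14], [[0.026, -0.05, 0.015], [0, 0, -0.0278], 0.14], [[0.03, -0.048, 0.015], [0, 0, -0.0278], 0.14], [[0.034, -0.045, 0.015], [0, 0, -0.0278], 0.14], [[0.038, -0.042, 0.015], [0, 0, -0.0278], 0.14], [[0, 0, 0], [0, 0, 0], 0.14], [[0, 0, 0], [0, 0, 0], 0.14]])

```text
clock: 19.0
position: [0.4948, 0.2051, 0.2306]
tool_rot: [3.141, 0.0, 1.729]
force: [0.5, -0.0, -0.5]
grip_width: 0.0119
```

```bash
python3 -c "
from h import *
splan((-76.5,-49,25,230,1,15),(-76.5,-49,25,194,3,15),(-76.5,-49,25,194,4,0))
f=imaging.grab_frame('top')
for r in red(f)[6:]: print(r[0],r[1],((cast(f,r[0],.03)[0,:2]-T0)@RM*1e3).round(1))"
```

```text
t 19.0 tool in mag [-109.9  -64.3] z 230.6 yaw_m 24.7 F [ 0.5 -0.  -0.5] w 11.9 q17 [-0.63 -0.16]
[[[0.008,-0.001,0.002],[0.0001,0.0001,-0.0016],0.14],[[-0.0,-0.0,0.048],[-0.0,-0.0,-0.0],0.14],[[-0.0,-0.0,0.048],[-0.0,-0.0,-0.0],0.14],[[-0.0,-0.0,0.048],[-0.0,-0.0,-0.0],0.14],[[-0.015,0.0,0.0],[-0.0,0.0,-0.0],0.14],[[-0.015,0.0,0.0],[-0.0,0.0,-0.0],0.14],[[-0.015,0.0,0.0],[-0.0,0.0,-0.0],0.14],[[-0.015,0.0,0.0],[-0.0,0.0,-0.0],0.14]]
[11.8, 165.2] 73 [-523.2   -8. ]
[510.1, 196.2] 535 [439.1 179.1]
[320.0, 198.9] 121 [84.7 80.9]
[326.6, 244.4] 313 [119.4  -1.2]
```

>>> carry_out(targets=[[[0.008, -0.001, 0.002], [0, 0, -0.0016], 0.14], [[0, 0, 0.048], [0, 0, 0], 0.14], [[0, 0, 0.048], [0, 0, 0], 0.14], [[0, 0, 0.048], [0, 0, 0], 0.14], [[-0.015, 0, 0], [0, 0, 0], 0.14], [[-0.015, 0, 0], [0, 0, 0], 0.14], [[-0.015, 0, 0], [0, 0, 0], 0.14], [[-0.015, 0, 0], [0, 0, 0], 0.14]])

```text
clock: 20.05
position: [0.4964, 0.1927, 0.1942]
tool_rot: [3.141, -0.0, 1.737]
force: [0.0, -0.9, 0.6]
grip_width: 0.0118
```

```bash
python3 -c "
from h import *
splan((-20,-22.6,25,194,8,0))"
```

```text
t 20.05 tool in mag [-98.3 -59.4] z 194.2 yaw_m 25.2 F [ 0.  -0.9  0.6] w 11.8 q17 [-0.58 -0.13]
[[[-0.031,0.0,0.0],[0.0,-0.0,0.0001],0.14],[[-0.031,0.0,0.0],[0.0,-0.0,0.0001],0.14],[[-0.031,0.0,0.0],[0.0,-0.0,0.0001],0.14],[[-0.031,0.0,0.0],[0.0,-0.0,0.0001],0.14],[[-0.031,0.0,0.0],[0.0,-0.0,0.0001],0.14],[[-0.031,0.0,0.0],[0.0,-0.0,0.0001],0.14],[[-0.031,0.0,0.0],[0.0,-0.0,0.0001],0.14],[[-0.031,0.0,0.0],[0.0,-0.0,0.0001],0.14]]
```

>>> carry_out(targets=[[[-0.03, 0, 0], [0, 0, 0], 0.14], [[-0.03, 0, 0], [0, 0, 0], 0.14], [[-0.03, 0, 0], [0, 0, 0], 0.14], [[-0.03, 0, 0], [0, 0, 0], 0.14], [[-0.03, 0, 0], [0, 0, 0], 0.14], [[-0.03, 0, 0], [0, 0, 0], 0.14], [[-0.03, 0, 0], [0, 0, 0], 0.14], [[-0.03, 0, 0], [0, 0, 0], 0.14]])

```text
clock: 21.05
position: [0.5063, 0.1333, 0.1939]
tool_rot: [-3.142, 0.0, 1.737]
force: [0.8, 0.1, 0.9]
grip_width: 0.0122
```

```bash
python3 -c "
from h import *
splan((10,-8.6,25,194,5,0),(28,-2.5,12,194,3,0),(45,0,0,194,3,0),(60,0,0,194,2,0))
f=imaging.grab_frame('side');cv2.imwrite('pics/s2.png',cv2.resize(f['pixels'][160:285,250:440,::-1],None,fx=4,fy=4,interpolation=cv2.INTER_CUBIC))
for n in ['side','top']:
  for r in red(imaging.grab_frame(n)): print(r)"
```

```text
t 21.05 tool in mag [-43.8 -33.9] z 193.9 yaw_m 25.2 F [0.8 0.1 0.9] w 12.2 q17 [-0.46 -0.03]
[[[-0.029,0.0,-0.0],[-0.0,0.0,0.0002],0.14],[[-0.029,0.0,-0.0],[-0.0,0.0,0.0002],0.14],[[-0.029,0.0,-0.0],[-0.0,0.0,0.0002],0.14],[[-0.029,0.0,-0.0],[-0.0,0.0,0.0002],0.14],[[-0.029,0.0,-0.0],[-0.0,0.0,0.0002],0.14],[[-0.026,0.004,0.0],[-0.0,-0.0,0.0241],0.14],[[-0.026,0.006,0.0],[-0.0,-0.0,0.0241],0.14],[[-0.025,0.008,0.0],[-0.0,-0.0,0.0241],0.14]]
[[[-0.024,0.005,0.0],[-0.0,-0.0,0.0222],0.14],[[-0.023,0.007,0.0],[-0.0,-0.0,0.0222],0.14],[[-0.023,0.008,0.0],[-0.0,-0.0,0.0222],0.14],[[-0.03,0.0,0.0],[-0.0,-0.0,0.0],0.14],[[-0.03,0.0,0.0],[-0.0,-0.0,0.0],0.14]]
([225.8, 139.1], 74, [221, 135, 10, 12])
([319.0, 151.0], 182, [312, 144, 15, 15])
([212.1, 154.0], 96, [207, 149, 10, 13])
([236.6, 153.8], 59, [231, 149, 11, 9])
([316.7, 206.1], 145, [312, 198, 11, 16])
([363.6, 205.3], 57, [361, 200, 6, 12])
([360.8, 232.4], 116, [351, 221, 16, 20])
([231.4, 355.5], 99, [229, 347, 7, 24])
([283.8, 80.6], 83, [279, 76, 10, 12])
([338.6, 82.8], 84, [334, 78, 10, 12])
([436.3, 95.1], 65, [427, 88, 23, 12])
([7.8, 145.6], 81, [0, 141, 19, 10])
([35.3, 152.8], 58, [26, 149, 23, 7])
([98.7, 154.5], 75, [86, 151, 23, 6])
([11.7, 165.2], 74, [6, 162, 12, 7])
([510.0, 196.3], 544, [495, 186, 37, 23])
([320.3, 199.2], 126, [315, 193, 12, 14])
([256.2, 239.4], 113, [252, 232, 11, 15])
([326.4, 244.6], 317, [312, 236, 30, 18])
```

View pics/s2.png

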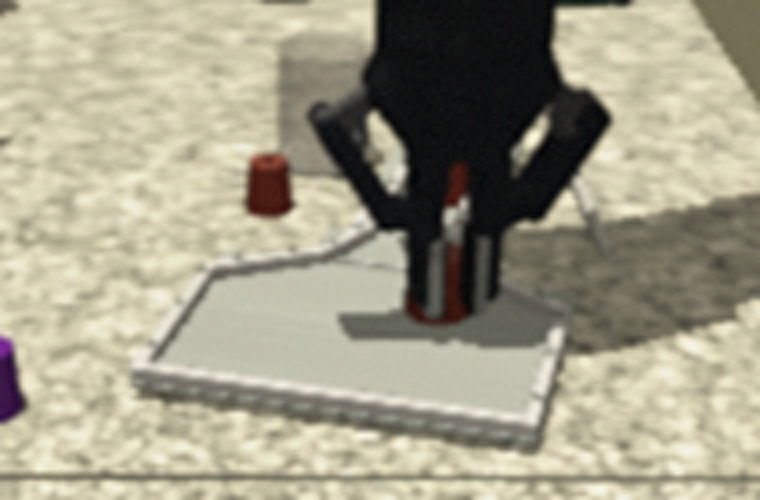

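The side view shows the last stopper seated against the fingertips (foot at crop 405-465, row 310) and upright. Continuing.

>>> carry_out(targets=[[[-0.029, 0, 0], [0, 0, 0], 0.14], [[-0.029, 0, 0], [0, 0, 0], 0.14], [[-0.029, 0, 0], [0, 0, 0], 0.14], [[-0.029, 0, 0], [0, 0, 0], 0.14], [[-0.029, 0, 0], [0, 0, 0], 0.14], [[-0.026, 0.004, 0], [0, 0, 0.0241], 0.14], [[-0.026, 0.006, 0], [0, 0, 0.0241], 0.14], [[-0.025, 0.008, 0], [0, 0, 0.0241], 0.14]])

```text
clock: 22.2
position: [0.5185, 0.0788, 0.194]
tool_rot: [-3.142, 0.0, 1.508]
force: [0.5, 0.2, -0.1]
grip_width: 0.0117
```

```bash
python3 -c "
from h import *
splan((45,0,0,194,4,0),(70,0,0,194,4,0))
f=imaging.grab_frame('top')
for r in red(f)[6:]: print(r,((cast(f,r[0],.03)[0,:2]-T0)@RM*1e3).round(1))"
```

```text
t 22.2 tool in mag [ 5.4 -7.4] z 194.0 yaw_m 12.0 F [ 0.5  0.2 -0.1] w 11.7 q17 [-0.39 -0.09]
[[[-0.017,0.004,-0.0],[-0.0,0.0,0.0167],0.14],[[-0.017,0.005,-0.0],[-0.0,0.0,0.0167],0.14],[[-0.017,0.006,-0.0],[-0.0,0.0,0.0167],0.14],[[-0.016,0.007,-0.0],[-0.0,0.0,0.0167],0.14],[[-0.025,-0.0,0.0],[0.0,0.0,-0.0],0.14],[[-0.025,-0.0,0.0],[0.0,0.0,-0.0],0.14],[[-0.025,-0.0,0.0],[0.0,0.0,-0.0],0.14],[[-0.025,-0.0,0.0],[0.0,0.0,-0.0],0.14]]
([11.7, 165.3], 73, [6, 162, 12, 7]) [-523.3   -8.2]
([510.0, 196.3], 545, [495, 186, 37, 23]) [439.  178.9]
([320.3, 199.1], 128, [314, 193, 13, 13]) [85.4 80.7]
([319.1, 242.1], 145, [312, 236, 15, 14]) [104.4  -0.6]
([334.4, 246.5], 157, [327, 240, 15, 15]) [134.8  -1.3]
```

>>> carry_out(targets=[[[-0.017, 0.004, 0], [0, 0, 0.0167], 0.14], [[-0.017, 0.005, 0], [0, 0, 0.0167], 0.14], [[-0.017, 0.006, 0], [0, 0, 0.0167], 0.14], [[-0.016, 0.007, 0], [0, 0, 0.0167], 0.14], [[-0.025, 0, 0], [0, 0, 0], 0.14], [[-0.025, 0, 0], [0, 0, 0], 0.14], [[-0.025, 0, 0], [0, 0, 0], 0.14], [[-0.025, 0, 0], [0, 0, 0], 0.14]])

```text
clock: 23.25
position: [0.5148, 0.0374, 0.194]
tool_rot: [3.142, -0.0, 1.3]
force: [-0.0, 1.4, 0.8]
grip_width: 0.0121
```

```bash
python3 -c "
from h import *
splan((95,0,0,194,6,0))
f=imaging.grab_frame('top')
for r in red(f)[6:]: print(r,((cast(f,r[0],.03)[0,:2]-T0)@RM*1e3).round(1))"
```

```text
t 23.25 tool in mag [46.3  0.1] z 194.0 yaw_m 0.1 F [-0.   1.4  0.8] w 12.1 q17 [-0.34 -0.16]
[[[-0.017,-0.0,0.0],[0.0,-0.0,0.0001],0.14],[[-0.017,-0.0,0.0],[0.0,-0.0,0.0001],0.14],[[-0.017,-0.0,0.0],[0.0,-0.0,0.0001],0.14],[[-0.017,-0.0,0.0],[0.0,-0.0,0.0001],0.14],[[-0.017,-0.0,0.0],[0.0,-0.0,0.0001],0.14],[[-0.017,-0.0,0.0],[0.0,-0.0,0.0001],0.14]]
([11.6, 165.3], 75, [6, 162, 12, 7]) [-523.5   -8.3]
([510.0, 196.4], 548, [495, 186, 37, 24]) [439.  178.7]
([320.6, 243.1], 98, [315, 236, 11, 15]) [107.6  -1.8]
([334.4, 246.1], 146, [326, 240, 16, 15]) [134.6  -0.6]
```

>>> carry_out(targets=[[[-0.017, 0, 0], [0, 0, 0], 0.14], [[-0.017, 0, 0], [0, 0, 0], 0.14], [[-0.017, 0, 0], [0, 0, 0], 0.14], [[-0.017, 0, 0], [0, 0, 0], 0.14], [[-0.017, 0, 0], [0, 0, 0], 0.14], [[-0.017, 0, 0], [0, 0, 0], 0.14]])

```text
clock: 24.05
position: [0.508, 0.0129, 0.1939]
tool_rot: [-3.142, 0.0, 1.3]
force: [0.4, -0.1, 0.7]
grip_width: 0.0117
```

>>> carry_out(targets=[[[-0.006, 0, 0], [0, 0, 0], 0.14], [[0, 0, 0], [0, 0, 0], 0.14]])

```text
clock: 24.3
position: [0.5076, 0.0116, 0.1939]
tool_rot: [-3.142, 0.0, 1.3]
force: [-0.1, -0.4, 0.2]
grip_width: 0.0121
```

```bash
python3 -c "
from h import *
state()
f=imaging.grab_frame('top')
for r in red(f)[6:]: print(r,((cast(f,r[0],.03)[0,:2]-T0)@RM*1e3).round(1))"
```

```text
t 24.3 tool in mag [73.   0.2] z 193.9 yaw_m 0.1 F [-0.1 -0.4  0.2] w 12.1 q17 [-0.28 -0.12]
([11.7, 165.3], 73, [6, 162, 12, 7]) [-523.3   -8.2]
([510.0, 196.3], 543, [495, 186, 37, 23]) [439.  178.9]
([346.3, 249.0], 137, [340, 243, 14, 14]) [157.9  -0.2]
```

>>> carry_out(targets=[[[-0.004, 0, 0], [0, 0, 0], 0.14], [[0, 0, 0], [0, 0, 0], 0.14]])

```text
clock: 24.6
position: [0.5074, 0.0108, 0.1939]
tool_rot: [-3.142, 0.0, 1.3]
force: [0.2, -0.2, 0.9]
grip_width: 0.0117
```

>>> carry_out(targets=[[[-0.003, 0, 0], [0, 0, 0], 0.14], [[0, 0, 0], [0, 0, 0], 0.14]])

```text
clock: 24.85
position: [0.5072, 0.01, 0.194]
tool_rot: [-3.142, 0.0, 1.3]
force: [-0.1, 0.3, 0.9]
grip_width: 0.012
```

>>> carry_out(targets=[[[-0.003, 0, 0], [0, 0, 0], 0.14], [[0, 0, 0], [0, 0, 0], 0.14]])

```text
clock: 25.1
position: [0.507, 0.0093, 0.194]
tool_rot: [3.142, 0.0, 1.3]
force: [0.6, 0.1, 0.0]
grip_width: 0.0121
```

>>> carry_out(targets=[[[-0.003, 0, 0], [0, 0, 0], 0.14], [[0, 0, 0], [0, 0, 0], 0.14]])

```text
clock: 25.35
position: [0.5068, 0.0086, 0.194]
tool_rot: [3.142, -0.0, 1.3]
force: [-0.3, 1.0, 1.0]
grip_width: 0.0119
```

>>> carry_out(targets=[[[-0.003, 0, 0], [0, 0, 0], 0.14], [[0, 0, 0], [0, 0, 0], 0.14]])

```text
clock: 25.6
position: [0.5066, 0.008, 0.194]
tool_rot: [3.141, -0.0, 1.3]
force: [1.4, 2.3, 1.7]
grip_width: 0.0121
```

```bash
python3 -c "
from h import *
state()
f=imaging.grab_frame('top')
for r in red(f)[6:]: print(r,((cast(f,r[0],.03)[0,:2]-T0)@RM*1e3).round(1))"
```

```text
t 25.6 tool in mag [76.8  0.2] z 194.0 yaw_m 0.1 F [1.4 2.3 1.7] w 12.1 q17 [-0.28 -0.11]
([11.7, 165.2], 74, [6, 162, 12, 7]) [-523.4   -8. ]
([509.9, 196.4], 544, [495, 186, 37, 24]) [438.8 178.6]
([348.0, 249.4], 139, [342, 243, 13, 15]) [ 1.612e+02 -1.000e-01]
```

>>> carry_out(targets=[[[0.02, 0, 0], [0, 0, 0], 0.14], [[0.06, 0, 0], [0, 0, 0], 0.14], [[0.1, 0, -0.06], [0, 0, 0], 0.14], [[0.12, 0, -0.1], [0, 0, 0], 0.14], [[0.12, 0, -0.06], [0, 0, 0], 0.14], [[0.12, 0, 0], [0, 0, 0], 0.14], [[0.1, 0, 0], [0, 0, 0], 0.14], [[0, 0, 0], [0, 0, 0], 0.14]])

```text
clock: 26.65
position: [0.5493, 0.1646, 0.2485]
tool_rot: [-3.141, -0.0, 1.303]
force: [-0.4, -0.3, -0.1]
grip_width: 0.0118
```

```bash
python3 -c "
from h import *
state()
f=imaging.grab_frame('top');cv2.imwrite('pics/t6.png',cv2.resize(f['pixels'][195:290,280:385,::-1],None,fx=6,fy=6,interpolation=cv2.INTER_CUBIC))
for r in red(f)[6:]: print(r,((cast(f,r[0],.03)[0,:2]-T0)@RM*1e3).round(1))"
```

```text
t 26.65 tool in mag [-85.6  -0.9] z 248.5 yaw_m 0.3 F [-0.4 -0.3 -0.1] w 11.8 q17 [-0.6  -0.39]
([11.6, 165.3], 75, [6, 162, 12, 7]) [-523.5   -8.3]
([510.0, 196.3], 539, [495, 186, 37, 23]) [439.  178.9]
([320.3, 199.1], 126, [315, 193, 12, 13]) [85.4 80.7]
([317.1, 242.1], 161, [310, 235, 15, 16]) [100.7  -1.6]
([339.9, 247.0], 329, [325, 237, 30, 21]) [145.2   0.4]
```

View pics/t6.png

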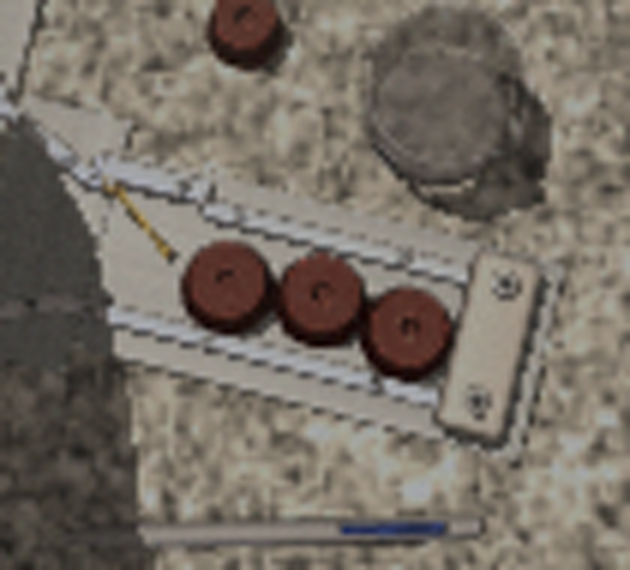

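All three stoppers stand in the track at crop (228,287), (322,298) and (408,333). The latch tip is at image pixel (308.3,237.8), matching its initial shut position of (308.6,237.6). The arm is clear.

```bash
python3 -c "
from workcell import job
print(job.job_done())"
```

```text
the job is handed in; nothing more can be done
None
```

I pushed all three big stoppers through the throat, one at a time, using the slightly open fingertips as a cradle. I handed the job in at about 26.7 s of the 61 s allowed, and `job_done` gave no verdict.

**Last checks**
- **Stoppers:** in the last top view all three are past the latch. The last one is at magazine x ≈ 100 mm, where 98 mm is packed and the camera is good to about 2 mm. The front one read x ≈ 161 mm while still being pushed against the end stop, with about 3 N on the wrist. They stand in a slight zigzag within the track and look upright from above; I took no final side view.
- **Latch:** its tip is within half a pixel of where it was when shut at the start.
- **Bystanders:** the small stopper's measured position was unchanged. The beaker and pen look unmoved in the last picture, but I did not measure them again.
- **Arm:** it was backed off and raised clear of everything.

**Disagreements and slips**
- **Wrist camera:** its ray check of the tray differed from the top-view fit by about 5 mm. I used the top-view fit, and the pushes matched it to about 2 mm.
- **Height probe:** touching the tray floor to find the tip height reached 108 N at the wrist, close to the 120 N limit. I stopped there and backed off.

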